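# Spring the rest bar into the tube-cutting stand

### The job

Fit the loose sprung rest bar back into the tube-cutting stand: squeeze its two upright tabs together so that it shortens, lower it between the stand's two upright cheeks, and let it spring out so that each end sits fully home in the round recess of its cheek. Either end may go to either side. Leave the other things on the bench undisturbed.

Things in the scene. Friction and masses are not known exactly. Their poses are not given: they have to be found in the camera images.
- bar_center (a point): Middle of the relaxed sprung rest bar, on its axis (20 mm above the bench as it stands there), fixed to the half with the 24 mm sleeve. Axes: y along the bar toward its sprung end, z up. Steel bar, two telescoping halves with a spring inside, 188 mm long relaxed, about 0.22 kg, standing on two upright tab plates; outside them run 14 mm round journals, 61 mm long with bevelled tips.
- tab_fixed (a point): grip point on the outer face of the sleeve half's tab: 33 mm from bar_center toward -y and 30 mm above the axis. Each half has one tab: an upright plate 6 mm thick (y), square to the bar, 40 mm wide from 20 mm below to 20 mm above the axis, 30 mm wide above that, its top 44 mm above the axis. Outer faces 66 mm apart relaxed, 38 mm fully squeezed. Fingertips must stay over 8 mm above the axis to clear the journals.
- tab_sprung (a point): grip point on the outer face of the plunger half's tab, 33 mm from bar_center toward +y, less the joint value, and 30 mm above the axis; axes as bar_center
- bar_plunger (a joint): how far the bar is squeezed shorter: 0 relaxed, 0.028 m fully squeezed (hard stop, bar 160 mm long). The spring resists with about 4 N at 0 and 10 N at 0.028, so grip with 20 to 30 N. When the outer faces of both tabs are squeezed, both halves move in equally toward the middle of the grip. About 0.002 when seated in the stand.
- tip_fixed (a point): end point, on the axis, of the sleeve half of the bar (94 mm from bar_center toward -y)
- tip_sprung (a point): end point, on the axis, of the plunger half of the bar (94 mm from bar_center toward +y, less the joint value)
- stand_axis (a point): Middle of the tube-cutting stand, half-way between its recesses at their height, 65 mm above the bench. Axes: y through both recesses, x across, z up. The stand is bolted down: dark base plate 90 x 230 x 10 mm, two upright aluminium cheeks 64 mm wide (x), 14 mm thick (y), tops 84 mm above the bench, inner faces 170 mm apart.
- recess_left (a point): mouth of the +y recess: a blind round hole in the cheek's inner face, 20 mm diameter, 8 mm deep toward +y, 65 mm above the bench; axes as stand_axis. Under it a V lip stands 14 mm out from the inner face: 45 degree flanks, mouth about 28 mm wide; a journal lying in the V is centred on the recess.
- recess_right (a point): mouth of the -y recess: a blind round hole in the cheek's inner face, 20 mm diameter, 8 mm deep toward -y, 65 mm above the bench; axes as stand_axis. The same V lip under it.
- bar: the sprung bar's sleeve half; origin 20 mm below bar_center, same axes
- ptfe_roll: bystander: white roll of thread tape lying flat, 52 mm diameter, 13 mm high, between the stand and the bar; origin at the centre of its underside
- tube_cutter: bystander: tube cutter lying flat, 153 mm long, 18 mm high; origin at the centre of its underside
- spanner: bystander: flat spanner, 194 mm long, 8 mm high; origin at the centre of its underside

How it is judged:
At the end, for the whole second after the job is handed in: The bar is at rest between the cheeks with one end in each recess: each tip at least 5 mm deep in its recess (8 mm is fully home) and within 5 mm of the recess's axis, either way round (((y of tip_sprung in the frame of recess_left between 0.005 and 0.012 m and x of tip_sprung in the frame of recess_left between -0.005 and 0.005 m and z of tip_sprung in the frame of recess_left between -0.005 and 0.005 m and y of tip_fixed in the frame of recess_right between -0.012 and -0.005 m and x of tip_fixed in the frame of recess_right between -0.005 and 0.005 m and z of tip_fixed in the frame of recess_right between -0.005 and 0.005 m) or (y of tip_fixed in the frame of recess_left between 0.005 and 0.012 m and x of tip_fixed in the frame of recess_left between -0.005 and 0.005 m and z of tip_fixed in the frame of recess_left between -0.005 and 0.005 m and y of tip_sprung in the frame of recess_right between -0.012 and -0.005 m and x of tip_sprung in the frame of recess_right between -0.005 and 0.005 m and z of tip_sprung in the frame of recess_right between -0.005 and 0.005 m)) and linear speed of bar below 0.02 m/s); the robot touches nothing.
It fails at once if a bystander (thread-tape roll, tube cutter, spanner) is moved more than 30 mm (distance of any of ptfe_roll, tube_cutter, spanner from where it was at the start of the episode above 0.03 m).
It also fails if it takes over 42 s, if anything falls off the work surface, if the arm or the gripper's body presses on something with over 40 N, if the wrist force passes 120 N, or if a joint passes its speed limit or range.

### The arm

A 6-joint arm with a two-finger parallel gripper is mounted at the origin on a cart in front of the work surface, level with it; the furniture and walls round the work are solid. World frame = base frame: x ahead of the robot, y to its left, z up, the work surface at z = 0. Lengths are in m, angles in rad, forces in N, time in s.
With the tool pointing down it reaches from about 0.375 to 0.975 m from the base axis. Payload 3.8 kg.
Tool frame: the origin (TCP) lies midway between the tips of the shut fingers; the grasp point (between the pads) lies 19 mm behind it; z points along the fingers, y is the line along which they close (so a half turn about z gives the same grasp; the last joint's range is limited). The gripper opens to 85 mm and grips with 20 to 120 N. Pads are 22 mm wide; open, the fingers measure 114 mm over their backs; the gripper's body (76 mm by 85 mm) begins 54 mm behind the grasp point. The pads swing forward as they close: fully open they stand 13 mm farther back than shut.
Start: joints at [-1.174, 0.264, 1.604, -0, 1.274, -0.037], TCP at [0.284, -0.612, 0.231] pointing down, gripper open.
Joint ranges: [-2.63, 2.63], [-0.94, 2.18], [0.31, 2.57], [-1.31, 4.45], [0, 2.66], [-2.55, 2.55]. Speed limits (rad/s): [2.57, 2.57, 3.14, 3.14, 3.14, 3.14].

### API

Orientations are given as a rotation vector (axis times angle).
In Python, from workcell import sensors, viewer, job gives the robot as it stands.
- The arm moves only by the shell command python3 -m inch 'ROWS' [FORCE]. ROWS is JSON, one flat list of numbers, 7 for each row, row after row: the shift along the tool's x, y, z in mm, then the turn, a rotation vector about the tool's x, y, z in degrees, then the finger opening in mm, from 0 to 85.4. A call has exactly 8 rows; each row shifts and turns the commanded pose from where the row before left it, along the tool's axes as they then stand; what a row does not reach is not made up. A row lasts 1/10 s, in which the tool goes at most 50 mm and 8.59 degrees, less where a joint would pass 70% of its speed; a pose out of reach is approached as far as the arm can. A call is refused whole if a number of a shift passes 50 or a number of a turn 8.59, either way. A call with a gripper value outside its range is refused whole. The fingers move at their own pace and stop on an object; FORCE is the grip in N (left out, the last holds). Time passes only in rows, so rows that do not move let the fingers close, or fill a call up. It gives the time, the measured TCP pose, the force, the opening and the grip force at its end, in the units of the state.
- sensors.read_state(): the state, without advancing time (a new reading comes with each control period).
- viewer.read_camera(name): name is "scene" or "top" or "wrist"; returns the picture (480x640x3 uint8, red, green, blue); there is no depth.
- viewer.camera_params(name): a dict with "K" (3x3 intrinsics, pixels), "world_to_cam" (4x4, takes a point from world to camera coordinates). Camera axes: x right, y down, z forward; pixel columns grow to the right and rows downward; lengths in m; the calibration is good to about 2 mm. A picture is of the moment at which its call begins: read the wrist's pose just before it. camera_params takes no time and is no camera call; for the wrist camera it gives the pose at the moment of the call.
- job.finish_job(): hands the job in; it is judged then, once.
The state is a dict: "time": time; "q": joint angles; "joint_vel": joint speeds; "joint_torque": joint torques, N m; "tool_pos": TCP position; "tcp_rot": TCP orientation; "wrist_force": force on the tool from outside, world axes, zero at the start; "torque": the same for the moment, N m; "width": opening from 0.0 (shut) to 1.0 (fully open); "grip_force": force on a finger pad.
Only numpy, scipy, OpenCV 4.12 (cv2) and the standard library are available. Lean on these libraries where they do the work, as an engineer would, in place of code of your own. Each camera call takes 0.05 s, during which the arm holds its last target. There are 200 camera calls.

## Working session

There is one attempt and no reset: what is moved stays moved. The work goes in short steps, Python scripts to look and compute and a shell command to move; the robot and the scene stay as the last step left them, time stands still between calls to the robot, and variables do not carry over. Pictures are saved under pics/ and viewed, at most 10 in all, crops included, and the job is handed in when it is done.

```bash
mkdir -p pics; cat > h.py <<'E'
from workcell import sensors, viewer, job
import numpy as np, cv2
from scipy.spatial.transform import Rotation as R
def snap(n,f):
    p=viewer.camera_params(n); im=viewer.read_camera(n); cv2.imwrite('pics/'+f,im[:,:,::-1]); np.savez('pics/'+f+'.npz',K=p['K'],T=p['world_to_cam']); return im
def ray(f,uv,z):
    d=np.load('pics/'+f+'.npz'); K,T=d['K'],d['T']; c=-T[:3,:3].T@T[:3,3]
    r=T[:3,:3].T@np.linalg.inv(K)@np.array([uv[0],uv[1],1.]); return c+r*(z-c[2])/r[2]
def proj(f,P):
    d=np.load('pics/'+f+'.npz'); p=d['T'][:3,:3]@np.array(P)+d['T'][:3,3]; p=d['K']@p; return p[:2]/p[2]
E
python3 - <<'E'
from h import *
for n in('top','scene'):
    snap(n,n+'0.png'); d=np.load('pics/'+n+'0.png.npz'); print(n,d['K'][0,0],-d['T'][:3,:3].T@d['T'][:3,3])
s=sensors.read_state(); print(s)
print(R.from_rotvec(s['tcp_rot']).as_matrix().round(3))
E
```

```text
top 434.70217860806906 [ 0.41538733 -0.01058903  0.96092502]
scene 464.27016024384994 [ 0.06025814 -0.6132806   0.44841962]
{'time': 0.1, 'q': array([-1.17390556e+00,  2.64670909e-01,  1.60525312e+00, -3.54764226e-05,
        1.27368685e+00, -3.68823922e-02]), 'joint_vel': array([ 1.04469936e-03, -1.22236086e-03, -3.48985333e-03,  7.76725297e-05,
       -1.91713520e-03, -8.53705867e-04]), 'joint_torque': array([ 1.52594935e-04, -5.16704929e+01, -3.68590987e+01, -6.94760320e-05,
        6.26941779e-03, -1.45292375e-05]), 'tool_pos': array([ 0.28344288, -0.61187497,  0.2300827 ]), 'tcp_rot': array([-3.06605518e+00, -6.75629906e-01,  6.19592053e-04]), 'wrist_force': array([ 0.27621639, -0.03044341,  0.00349709]), 'torque': array([-0.03709846, -0.01377555,  0.00894363]), 'grip_force': 0.0, 'width': 1.0003933892075687}
[[ 0.907  0.42  -0.001]
 [ 0.42  -0.907  0.002]
 [ 0.    -0.002 -1.   ]]
```

View pics/top0.png

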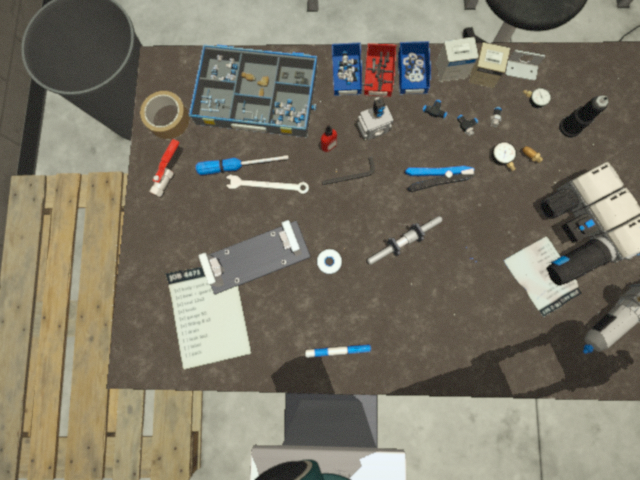

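View pics/scene0.png

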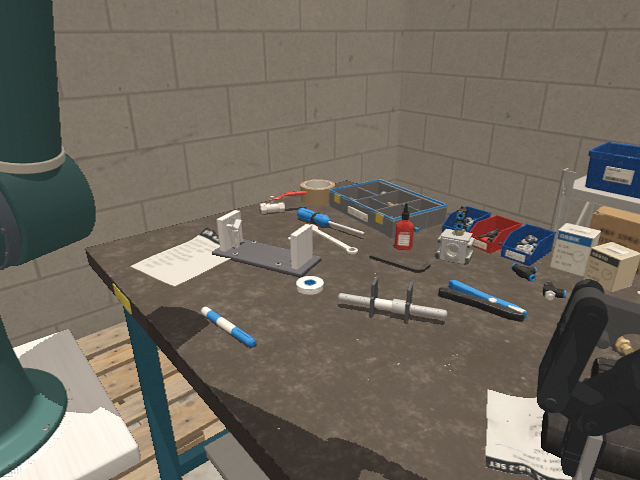

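The top view shows the bar from about (370,262) to (440,219) with two dark tabs near (395,234) and (415,240). It also shows the stand's cheeks near (208,267) and (290,236), and the tape roll at (329,262). I'll zoom in and take a rough position.

```bash
python3 - <<'E'
from h import *
im=cv2.imread('pics/top0.png')
cv2.imwrite('pics/c1.png',cv2.resize(im[200:310,190:450],None,fx=3,fy=3,interpolation=cv2.INTER_CUBIC))
f='top0.png'
a,b=ray(f,(370,262),.02),ray(f,(440,219),.02); print(a,b,np.linalg.norm(a-b),(a+b)/2,np.degrees(np.arctan2(*(b-a)[:2][::-1])))
for uv in((208,267),(290,236)): print(ray(f,uv,.084))
hsv=cv2.cvtColor(im,cv2.COLOR_BGR2HSV); m=((hsv[...,2]>120)&(hsv[...,1]<60)).astype('uint8'); m[:,:195]=0;m[:,450:]=0;m[:205]=0;m[300:]=0
for c in cv2.findContours(m,0,2)[0]:
    if cv2.contourArea(c)>40: print(cv2.contourArea(c),cv2.minAreaRect(c))
E
```

```text
[ 0.53839947 -0.08738965  0.02      ] [ 0.6353235  -0.24113367  0.02      ] 0.18174567524338853 [ 0.58686148 -0.16426166  0.02      ] -57.77165266602054
[0.51590956 0.24836095 0.084     ]
[0.58208338 0.08171191 0.084     ]
1116.0 ((217.5, 275.5), (47.0, 45.0), 90.0)
481.0 ((329.0, 261.0), (24.0, 24.0), 90.0)
156.5 ((380.2794494628906, 254.63235473632812), (6.859943389892578, 27.954269409179688), 59.03623962402344)
193.0 ((406.1470642089844, 238.91177368164062), (10.632911682128906, 22.980810165405273), 59.03623962402344)
2173.0 ((262.2930908203125, 251.48275756835938), (41.96714782714844, 83.00581359863281), 68.19859313964844)
136.0 ((431.13238525390625, 223.7205810546875), (6.5169453620910645, 24.52429962158203), 59.03623962402344)
```

View pics/c1.png

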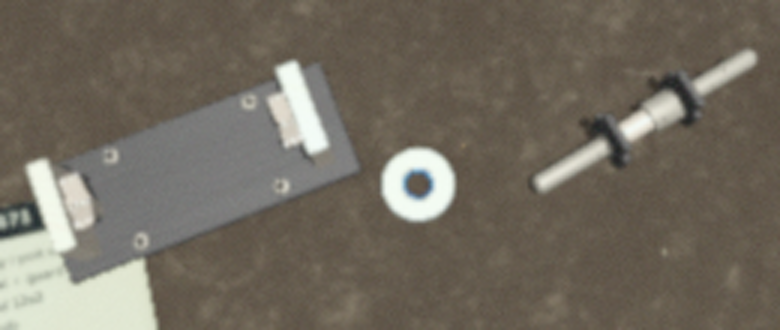

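The stand axis runs at about -68°, centred near (0.549,0.165). The bar is centred near (0.587,-0.164) at about -58°. I'll go above the bar.

```bash
python3 -m inch '[29,-17.4,0,0,0,0,85, 29,-17.4,0,0,0,0,85, 29,-17.4,0,0,0,0,85, 29,-17.4,0,0,0,0,85, 29,-17.4,0,0,0,0,85, 29,-17.4,0,0,0,0,85, 29,-17.4,0,0,0,0,85, 29,-17.4,0,0,0,0,85]' 25
python3 -m inch '[29,-17.4,0,0,0,0,85, 29,-17.4,0,0,0,0,85, 29,-17.4,0,0,0,0,85, 29,-17.4,0,0,0,0,85, 29,-17.4,0,0,0,0,85, 29,-17.4,0,0,0,0,85, 29,-17.4,0,0,0,0,85, 29,-17.4,0,0,0,-6.7,85]'
python3 - <<'E'
from h import *
im=snap('wrist','w1.png'); s=sensors.read_state(); print(s['tool_pos'],s['q'].round(2),R.from_rotvec(s['tcp_rot']).as_matrix().round(3))
d=np.load('pics/w1.png.npz'); print(-d['T'][:3,:3].T@d['T'][:3,3])
E
```

```text
time: 0.9
tool_pos: [0.436, -0.3872, 0.2307]
tcp_rot: [-3.067, -0.676, 0.001]
wrist_force: [0.2, -0.7, -0.3]
width: 0.996
grip_force: 0.0
time: 1.7
tool_pos: [0.588, -0.1635, 0.2307]
tcp_rot: [-3.022, -0.858, 0.001]
wrist_force: [0.2, -0.3, 0.0]
width: 0.997
grip_force: 0.0
[ 0.59063434 -0.15923374  0.23071456] [-0.31  0.15  1.75  0.    1.25  0.7 ] [[ 0.846  0.533  0.002]
 [ 0.533 -0.846  0.004]
 [ 0.003 -0.002 -1.   ]]
[ 0.65890473 -0.11990447  0.37373966]
```

View pics/w1.png

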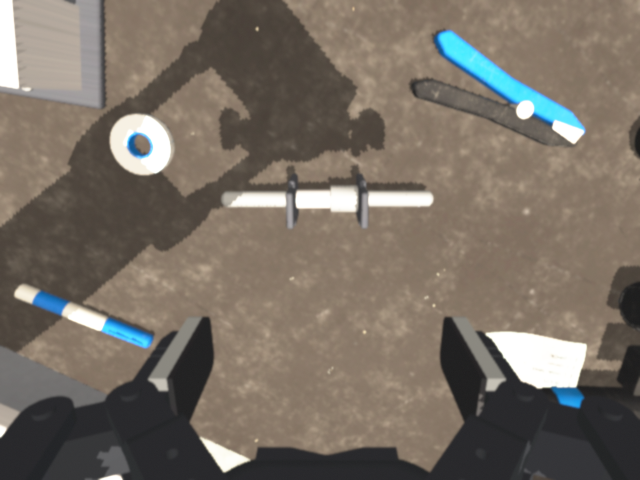

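The wrist view shows the bar from (222,200) to (433,199) with its tabs at x≈291 and 363. The sleeve is on the right and the roll is at (141,144).

```bash
python3 - <<'E'
from h import *
f='w1.png'; im=cv2.imread('pics/'+f); hsv=cv2.cvtColor(im,cv2.COLOR_BGR2HSV)
m=((hsv[...,2]>140)&(hsv[...,1]<60)).astype('uint8'); m[:170]=0;m[225:]=0;m[:,:200]=0;m[:,450:]=0
ys,xs=np.nonzero(cv2.morphologyEx(m,cv2.MORPH_OPEN,np.ones((3,3)))); print(xs.min(),xs.max())
k=np.polyfit(xs,ys,1)
L,Rr=xs.min()-.5,xs.max()+.5
a,b=[ray(f,(u,np.polyval(k,u)),.022) for u in(L,Rr)]
print(a,b,np.linalg.norm(a-b),(a+b)/2,np.degrees(np.arctan2((b-a)[1],(b-a)[0])))
# tabs : dark, low-value
t=(hsv[...,2]<75)[205:226,280:375]; print(np.nonzero(t.sum(0)>10)[0]+280)
s=sensors.read_state();p=s['tool_pos'];M=R.from_rotvec(s['tcp_rot']).as_matrix();print(p,M.T@((a+b)/2-p)*1000,np.degrees(np.arctan2(M[1,1],M[0,1])))
for z in(.064,.02): print([ray(f,(u,202),z).round(4) for u in (291,363)])
E
```

```text
222 441
[ 0.53715656 -0.08440736  0.022     ] [ 0.64201181 -0.25118772  0.022     ] 0.19700333419137853 [ 0.58958418 -0.16779754  0.022     ] -57.84231789960383
[294 295 359]
[ 0.59063434 -0.15923374  0.23071456] [ -6.17133067   7.17833052 208.67821243] -57.80938421712713
[array([ 0.5798, -0.1357,  0.064 ]), array([ 0.6097, -0.1841,  0.064 ])]
[array([ 0.5685, -0.138 ,  0.02  ]), array([ 0.6027, -0.1932,  0.02  ])]
```

```bash
python3 -m inch '[0,0,20,0,0,0,85, 0,0,30,0,0,0,85, 0,0,30,0,0,0,85, 0,0,25,0,0,0,85, 0,0,10,0,0,0,85, 0,0,0,0,0,0,85, 0,0,0,0,0,0,85, 0,0,0,0,0,0,85]'
python3 - <<'E'
from h import *
im=snap('wrist','w2.png'); s=sensors.read_state(); p=s['tool_pos'];M=R.from_rotvec(s['tcp_rot']).as_matrix();print(p,M.round(3))
print((M.T@(np.array([.5877,-.1648,.02])-p)*1000).round(1))
E
```

```text
time: 2.55
tool_pos: [0.5891, -0.1653, 0.1183]
tcp_rot: [3.022, 0.853, 0.004]
wrist_force: [-0.0, 0.3, -0.2]
width: 0.994
grip_force: 0.0
[ 0.58908113 -0.16535037  0.11830575] [[ 0.852  0.523  0.003]
 [ 0.523 -0.852 -0.001]
 [ 0.002  0.003 -1.   ]]
[-1.1 -1.4 98.3]
```

View pics/w2.png

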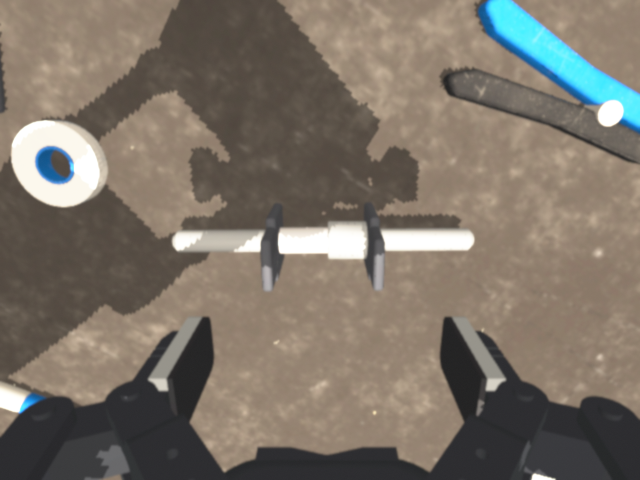

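The bar ends are now at (172,241) and (474,240), and the bar is parallel to the finger line.

```bash
python3 - <<'E'
from h import *
f='w2.png';a,b=ray(f,(172,241),.02),ray(f,(474.5,240),.02);s=sensors.read_state(); p=s['tool_pos'];M=R.from_rotvec(s['tcp_rot']).as_matrix()
print(np.linalg.norm(a-b),(a+b)/2,np.degrees(np.arctan2((b-a)[1],(b-a)[0])),(M.T@((a+b)/2-p)*1000).round(1))
# tabs tops front corners z=.064
c,d=ray(f,(267,289),.064),ray(f,(377,287),.064);print(np.linalg.norm(c-d),(M.T@((c+d)/2-p)*1000).round(1))
E
```

```text
0.19220167116696396 [ 0.58790093 -0.16432072  0.02      ] -58.23089912853504 [-0.7 -1.7 98.3]
0.05955465193373587 [-12.6  -2.2  54.3]
```

```bash
python3 -m inch '[0,-2,15,0,0,0,85, 0,0,20,0,0,0,85, 0,0,20,0,0,0,85, 0,0,20,0,0,0,85, 0,0,13,0,0,0,85, 0,0,0,0,0,0,85, 0,0,0,0,0,0,60, 0,0,0,0,0,0,30]' 25
python3 -m inch '[0,0,0,0,0,0,0, 0,0,0,0,0,0,0, 0,0,0,0,0,0,0, 0,0,0,0,0,0,0, 0,0,0,0,0,0,0, 0,0,0,0,0,0,0, 0,0,0,0,0,0,0, 0,0,0,0,0,0,0]' 25
python3 - <<'E'
from h import *
im=snap('wrist','w3.png'); s=sensors.read_state(); print(s['tool_pos'],s['width']*85.4,s['grip_force'],s['wrist_force'])
E
```

```text
time: 3.4
tool_pos: [0.5884, -0.1637, 0.0305]
tcp_rot: [3.021, 0.854, 0.004]
wrist_force: [-2.3, 0.6, 17.4]
width: 0.693
grip_force: 12.2
time: 4.2
tool_pos: [0.5911, -0.1643, 0.0341]
tcp_rot: [3.019, 0.853, 0.012]
wrist_force: [-2.4, 2.3, 15.5]
width: 0.443
grip_force: 27.3
[ 0.59109502 -0.16432129  0.03410778] 37.06876519883528 27.322299310471863 [-1.79511692  1.2039054  14.76359719]
```

View pics/w3.png

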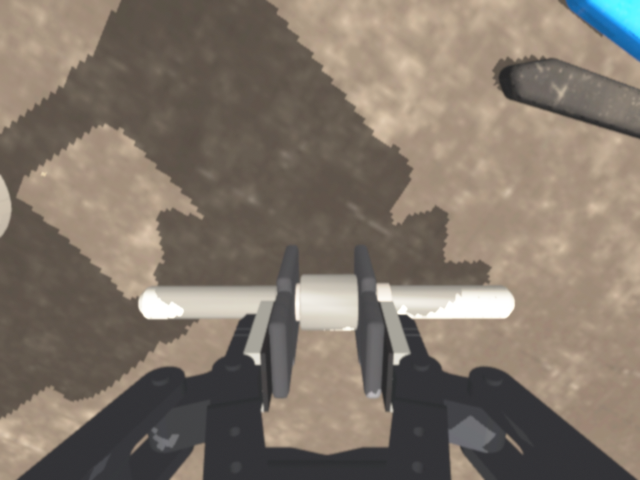

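The bar is squeezed to 37 mm across the tabs and held evenly. I'll lift it and move toward the stand, stopping short so that the wrist camera can see it.

```bash
python3 -m inch '[0,0,-8,0,0,0,0, 0,0,-17,0,0,0,0, 0,0,-20,0,0,0,0, 0,0,-20,0,0,0,0, 0,0,-20,0,0,0,0, 0,0,-20,0,0,0,0, 0,0,-15,0,0,0,0, 0,0,-10,0,0,0,0]' 28
python3 -m inch '[6,-20,0,0,0,0,0, 12,-40,0,0,0,0,0, 13,-40,0,0,0,0,0, 13,-45,0,0,0,0,0, 13,-45,0,0,0,0,0, 13,-45,0,0,0,0,0, 12,-40,0,0,0,0,0, 8,-25,0,0,0,0,0]'
python3 -m inch '[0,0,0,0,0,2.5,0, 0,0,0,0,0,3,0, 0,0,0,0,0,3,0, 0,0,0,0,0,2,0, 0,0,0,0,0,0,0, 0,0,0,0,0,0,0, 0,0,0,0,0,0,0, 0,0,0,0,0,0,0]'
python3 - <<'E'
from h import *
im=snap('wrist','w4.png'); s=sensors.read_state(); print(s['tool_pos'],s['width']*85.4,s['grip_force'],s['wrist_force'],R.from_rotvec(s['tcp_rot']).as_matrix().round(3))
E
```

```text
time: 5.05
tool_pos: [0.5873, -0.1633, 0.1602]
tcp_rot: [3.022, 0.854, 0.003]
wrist_force: [0.5, 0.1, -1.2]
width: 0.436
grip_force: 29.0
time: 5.85
tool_pos: [0.5035, 0.1427, 0.1571]
tcp_rot: [-3.021, -0.857, 0.004]
wrist_force: [1.1, -0.3, -2.2]
width: 0.436
grip_force: 29.0
time: 6.65
tool_pos: [0.5061, 0.1397, 0.1581]
tcp_rot: [-3.089, -0.575, 0.001]
wrist_force: [0.5, 0.1, -2.0]
width: 0.435
grip_force: 29.1
[0.50624855 0.13961629 0.15818681] 36.795997469278326 29.08466155640781 [ 0.40033346  0.13717108 -2.12399889] [[ 0.933  0.359 -0.   ]
 [ 0.359 -0.933  0.   ]
 [-0.    -0.    -1.   ]]
```

View pics/w4.png

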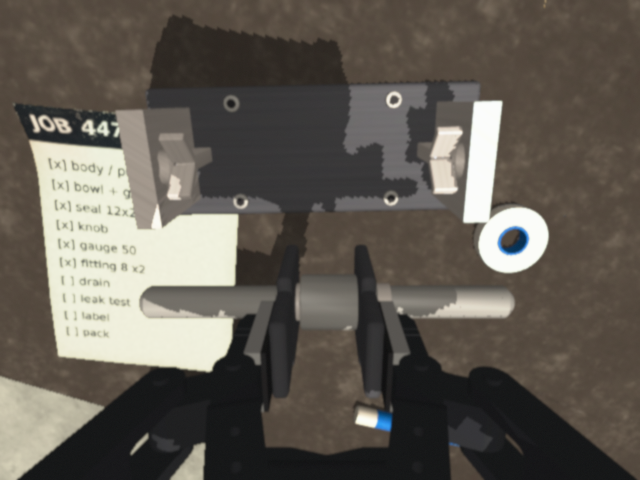

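The stand lies just ahead of the bar. The outer top corners of its cheeks are at (117,110), (137,228), (502,100) and (490,222), and the base screws are at (232,103), (394,100), (240,202) and (391,199).

```bash
python3 - <<'E'
from h import *
f='w4.png'; s=sensors.read_state(); p=s['tool_pos'];M=R.from_rotvec(s['tcp_rot']).as_matrix()
P=[M.T@(ray(f,u,.084)-p)*1000 for u in((117,110),(137,228),(502,100),(490,222))]
print(np.round(P,1)); c=np.mean(P,0); e=(P[2]+P[3]-P[0]-P[1])/2; print(c,np.linalg.norm(e),'ang',np.degrees(np.arctan2(e[0],e[1])))
Q=[M.T@(ray(f,u,.01)-p)*1000 for u in((232,103),(394,100),(240,202),(391,199))]
print(np.round(Q,1),np.mean(Q,0)); e=(Q[1]+Q[3]-Q[0]-Q[2])/2; print('ang',np.degrees(np.arctan2(e[0],e[1])), M@np.mean(Q,0)/1000+p)
# bar ends, height TCP-14mm
z=p[2]-.0141
B=[M.T@(ray(f,u,z)-p)*1000 for u in((138,302),(515.5,302))]; print(np.round(B,1),np.linalg.norm(B[1]-B[0]))
g=cv2.cvtColor(cv2.imread('pics/'+f),cv2.COLOR_BGR2GRAY)
print('Lrow165',g[165,115:165:2],'Rrow165',g[165,455:505:2])
E
```

```text
[[  78.6 -107.8   74.2]
 [  15.  -107.1   74.2]
 [  83.7   89.7   74.2]
 [  18.8   92.1   74.2]]
[49.01120868 -8.27628314 74.1774485 ] 198.40941522624811 ang 1.2973388514911222
[[ 81.7 -64.8 148.2]
 [ 83.8  46.3 148.2]
 [ 12.1 -64.1 148.2]
 [ 14.5  47.9 148.2]] [ 48.04313011  -8.69637658 148.17768248]
ang 1.1684606200603658 [0.54792318 0.16499914 0.01      ]
[[ -0.  -82.1  14.1]
 [  0.2  82.6  14.1]] 164.721916502248
Lrow165 [236 237 237 237 236 203 154 151 151 153 152 152 154 155 157 156 155 154
 127  96  94  99 137 155 155] Rrow165 [140 157 161 162 147  98 126 244 252 252 252 252 251 251 251 251 252 251
 251 250 168  88  94 101 101]
```

The measured sizes agree with the given ones (198 mm overall, 64 mm wide). The stand centre is at tool (48.5,-8.7) with a turn of -1.2°. I'll move over it, then lower part-way.

```bash
python3 -m inch '[6,-1.5,0,0,0,0,0, 12,-2,0,0,0,0,0, 12,-2,0,0,0,0,0, 12,-2,0,0,0,0,0, 6.5,-1.2,0,0,0,-1.2,0, 0,0,0,0,0,0,0, 0,0,0,0,0,0,0, 0,0,0,0,0,0,0]'
python3 -m inch '[0,0,6,0,0,0,0, 0,0,8,0,0,0,0, 0,0,8,0,0,0,0, 0,0,8,0,0,0,0, 0,0,5,0,0,0,0, 0,0,0,0,0,0,0, 0,0,0,0,0,0,0, 0,0,0,0,0,0,0]'
python3 - <<'E'
from h import *
im=snap('wrist','w5.png'); s=sensors.read_state();p=s['tool_pos'];M=R.from_rotvec(s['tcp_rot']).as_matrix(); print(p,s['grip_force'],s['wrist_force'],s['width']*85.4)
print((M.T@(np.array([.54792,.165,.065])-p)*1000).round(1))
E
```

```text
time: 7.5
tool_pos: [0.548, 0.165, 0.158]
tcp_rot: [3.082, 0.606, -0.001]
wrist_force: [-0.6, 0.3, -1.8]
width: 0.433
grip_force: 29.1
time: 8.3
tool_pos: [0.5489, 0.1653, 0.1237]
tcp_rot: [-3.082, -0.606, -0.001]
wrist_force: [-0.4, 0.1, -1.3]
width: 0.433
grip_force: 29.1
[0.54893662 0.16526598 0.12378967] 29.08342012669891 [ 0.16468455  1.1051605  -1.21020941] 37.594135663414654
[-1.1 -0.1 58.8]
```

View pics/w5.png

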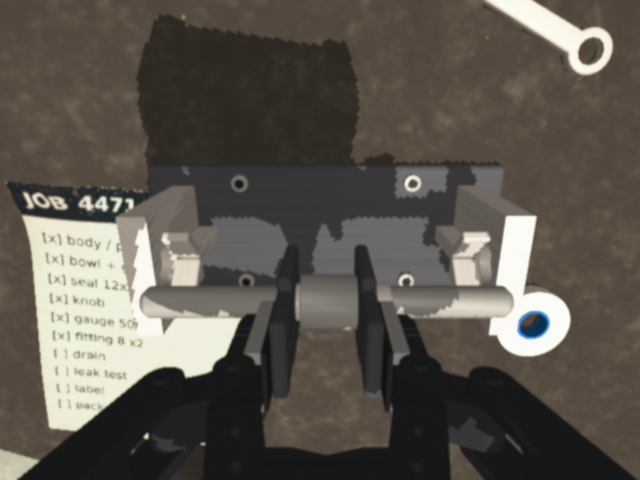

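The bar is centred between the cheeks: bar ends at u=138 and 515, cheek outer edges at u=117 and 535, so the midpoints agree. I'll lower it.

```bash
python3 -m inch '[-0.5,0,5,0,0,0,0, -0.5,0,6,0,0,0,0, 0,0,6,0,0,0,0, 0,0,6,0,0,0,0, 0,0,6,0,0,0,0, 0,0,5,0,0,0,0, 0,0,3,0,0,0,0, 0,0,0,0,0,0,0]'
python3 -m inch '[0,0,1,0,0,0,0, 0,0,1,0,0,0,0, 0,0,1,0,0,0,0, 0,0,1,0,0,0,0, 0,0,0,0,0,0,0, 0,0,0,0,0,0,0, 0,0,0,0,0,0,0, 0,0,0,0,0,0,0]'
```

```text
time: 9.15
tool_pos: [0.5471, 0.1647, 0.0856]
tcp_rot: [3.082, 0.606, -0.002]
wrist_force: [-0.1, 0.0, -1.9]
width: 0.434
grip_force: 29.1
time: 9.95
tool_pos: [0.5477, 0.1648, 0.0824]
tcp_rot: [-3.082, -0.606, -0.0]
wrist_force: [0.1, -0.3, -2.0]
width: 0.437
grip_force: 29.1
```

```bash
python3 -m inch '[0,0,1,0,0,0,0, 0,0,1,0,0,0,0, 0,0,1,0,0,0,0, 0,0,0.5,0,0,0,0, 0,0,0,0,0,0,0, 0,0,0,0,0,0,0, 0,0,0,0,0,0,0, 0,0,0,0,0,0,0]'
python3 - <<'E'
from h import *
snap('wrist','w6.png')
E
```

```text
time: 10.75
tool_pos: [0.548, 0.1649, 0.0791]
tcp_rot: [-3.082, -0.606, -0.002]
wrist_force: [0.4, 0.3, 0.0]
width: 0.437
grip_force: 28.8
```

View pics/w6.png

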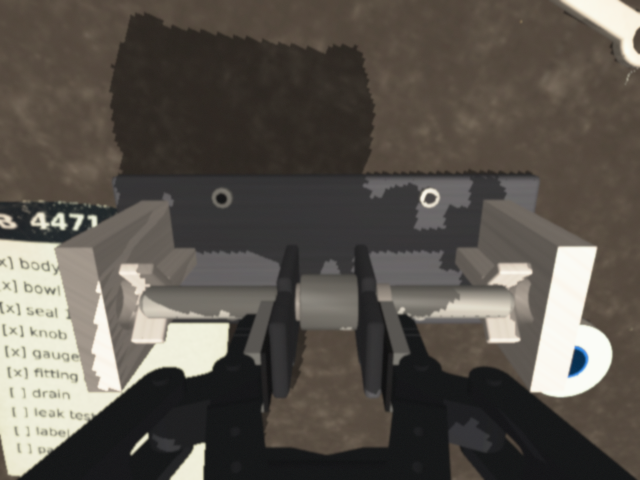

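The journals lie in both V lips, centred on the recesses, and the tips are just inside the cheeks. The wrist force shows first contact at the expected height. I'll press down slightly and let the bar spring out.

```bash
python3 -m inch '[0,0,0.5,0,0,0,0, 0,0,0.5,0,0,0,0, 0,0,0,0,0,0,0, 0,0,0,0,0,0,42, 0,0,0,0,0,0,47, 0,0,0,0,0,0,52, 0,0,0,0,0,0,57, 0,0,0,0,0,0,60]'
python3 -m inch '[0,0,0,0,0,0,63, 0,0,0,0,0,0,68, 0,0,0,0,0,0,75, 0,0,0,0,0,0,85, 0,0,0,0,0,0,85, 0,0,0,0,0,0,85, 0,0,0,0,0,0,85, 0,0,0,0,0,0,85]'
python3 - <<'E'
from h import *
snap('wrist','w7.png')
E
```

```text
time: 11.6
tool_pos: [0.5465, 0.1644, 0.0769]
tcp_rot: [3.082, 0.606, -0.004]
wrist_force: [-0.3, -0.1, -2.5]
width: 0.706
grip_force: 4.9
time: 12.4
tool_pos: [0.5476, 0.1648, 0.0778]
tcp_rot: [-3.083, -0.606, -0.0]
wrist_force: [-0.4, -0.1, 0.7]
width: 0.995
grip_force: 0.0
```

View pics/w7.png

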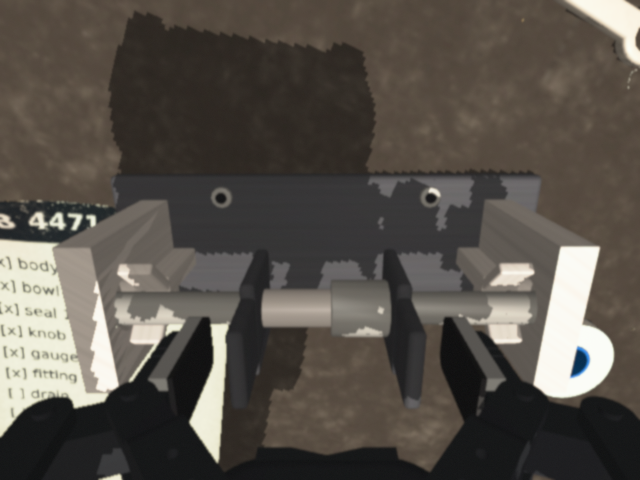

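The bar has sprung out: both journal ends run into the recesses (u=115 and 537), and the open fingers are clear of the tabs. I'll retract straight up and check it numerically.

```bash
python3 -m inch '[0,0,-4,0,0,0,85, 0,0,-10,0,0,0,85, 0,0,-15,0,0,0,85, 0,0,-20,0,0,0,85, 0,0,-20,0,0,0,85, 0,0,-20,0,0,0,85, 0,0,-15,0,0,0,85, 0,0,-6,0,0,0,85]'
python3 -m inch '[0,0,0,0,0,0,85, 0,0,0,0,0,0,85, 0,0,0,0,0,0,85, 0,0,0,0,0,0,85, 0,0,0,0,0,0,85, 0,0,0,0,0,0,85, 0,0,0,0,0,0,85, 0,0,0,0,0,0,85]'
python3 - <<'E'
from h import *
# predicted pixels of the seated bar in w7 and w8
im=snap('wrist','w8.png'); s=sensors.read_state(); print(s['tool_pos'],s['wrist_force'],s['grip_force'])
c=np.array([.5479,.165,.065]); M=R.from_rotvec(s['tcp_rot']).as_matrix(); x,y=M[:,0],M[:,1]
for n,P in dict(mouthL=c-.085*y,mouthR=c+.085*y,tipL=c-.093*y,tipR=c+.093*y,sleeveTop=c+[0,0,.012],tabLtop=c-.032*y+[0,0,.044],tabRtop=c+.032*y+[0,0,.044]).items(): print(n,proj('w7.png',P).round(),proj('w8.png',P).round())
g=cv2.cvtColor(im,cv2.COLOR_RGB2GRAY)
v=int(proj('w8.png',c+[0,0,.0])[1])
for r in(v,v+20): print(r,[(i,int(g[r,i])) for i in range(140,500,4)])
E
```

```text
time: 13.25
tool_pos: [0.5491, 0.1652, 0.1911]
tcp_rot: [-3.082, -0.606, -0.008]
wrist_force: [0.3, -0.1, 1.3]
width: 0.997
grip_force: 0.0
time: 14.05
tool_pos: [0.5476, 0.1648, 0.1877]
tcp_rot: [-3.083, -0.606, 0.0]
wrist_force: [0.4, -1.5, 0.6]
width: 0.995
grip_force: 0.0
[0.54758361 0.16478629 0.1877509 ] [-0.04288913  0.76227576 -0.2319595 ] 0.0
mouthL [130. 303.] [203. 227.]
mouthR [522. 303.] [449. 228.]
tipL [111. 303.] [192. 227.]
tipR [540. 303.] [460. 228.]
sleeveTop [326. 317.] [326. 233.]
tabLtop [229. 366.] [272. 250.]
tabRtop [423. 366.] [380. 250.]
227 [(140, 237), (144, 238), (148, 239), (152, 238), (156, 238), (160, 237), (164, 238), (168, 238), (172, 247), (176, 250), (180, 250), (184, 250), (188, 250), (192, 245), (196, 116), (200, 186), (204, 186), (208, 185), (212, 186), (216, 186), (220, 184), (224, 184), (228, 183), (232, 182), (236, 183), (240, 182), (244, 182), (248, 180), (252, 179), (256, 179), (260, 178), (264, 177), (268, 178), (272, 99), (276, 40), (280, 37), (284, 36), (288, 233), (292, 185), (296, 160), (300, 161), (304, 161), (308, 161), (312, 161),
[... 900 characters left out ...]
), (260, 56), (264, 179), (268, 92), (272, 55), (276, 53), (280, 46), (284, 40), (288, 37), (292, 52), (296, 51), (300, 53), (304, 70), (308, 103), (312, 103), (316, 103), (320, 103), (324, 104), (328, 105), (332, 121), (336, 123), (340, 124), (344, 126), (348, 127), (352, 129), (356, 130), (360, 126), (364, 48), (368, 32), (372, 76), (376, 103), (380, 89), (384, 103), (388, 194), (392, 67), (396, 194), (400, 109), (404, 108), (408, 107), (412, 107), (416, 108), (420, 108), (424, 107), (428, 133), (432, 222), (436, 219), (440, 219), (444, 221), (448, 126), (452, 90), (456, 201), (460, 251), (464, 251), (468, 251), (472, 251), (476, 251), (480, 83), (484, 87), (488, 91), (492, 87), (496, 80)]
```

The bar's journals run from u≈198 to 450, reaching both recess mouths (predicted 203 and 449). The tab faces are at 272 and 380, exactly where they should be when the bar is seated. I'll hand in.

```bash
python3 -c "
from workcell import job
print(job.finish_job())"
```

```text
the job is handed in; nothing more can be done
None
```

The sprung bar sits between the cheeks, and its tabs and both ends are at the pixels predicted for fully home; the gripper is clear, and I handed the job in at about 14 s of the 42 s allowed, but it returned no verdict.

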